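# Close up the ring carrier with its gravity latch bar

### The arm

A 6-joint arm with a two-finger parallel gripper is mounted at the origin on a cart in front of the work surface, level with it; the furniture and walls round the work are solid. World frame = base frame: x ahead of the robot, y to its left, z up, the work surface at z = 0. Lengths are in m, angles in rad, forces in N, time in s.
With the tool pointing down it reaches from about 0.3 to 0.775 m from the base axis. Payload 14.6 kg.
Tool frame: the origin (TCP) lies on the mounting face of the last link; the fingertips stand 199 mm ahead of it and the grasp point (between the pads) lies 180 mm ahead of it; z points along the fingers, y is the direction in which the jaws open and shut (so a half turn about z gives the same grasp; the last joint's range is limited). The gripper opens to 94 mm and grips with 3 to 60 N. Pads are 16 mm wide; open, the fingers measure 119 mm over their backs; the gripper's body (75 mm by 177 mm) begins 78 mm behind the grasp point.
Start: joints at [-1.284, 0.3, 1.521, -0, 1.321, -0.067], TCP at [0.191, -0.516, 0.405] pointing down, gripper open.
Joint ranges: [-3.03, 3.03], [-0.79, 2.21], [0.23, 2.52], [-1.04, 4.18], [0, 3.07], [-2.55, 2.55]. Speed limits (rad/s): [2.22, 2.22, 2.57, 3.14, 3.14, 3.14].

### API

Orientations are given as [roll, pitch, yaw] about the fixed x, y, z axes, in that order (R = Rz(yaw) Ry(pitch) Rx(roll)).
In Python, from station import sensors, vision, job gives the robot as it stands. The module is installed in compiled form; this text tells all that it offers.
- The arm moves only by the tool arm_command, never from a script. Its argument "plan" is one flat list of numbers, 5 for each row, row after row: the closure, from -1 (fully open) to 1 (shut), so that 0 is half open, then the shift along the world's x, y, z scaled (see below), then the turn about the world's z scaled (see below). A call has 1 to 20 rows; each row is the pose to reach, as a shift and turn from the pose commanded when the call began; what a row does not reach only later rows make up. The controller multiplies each number of a shift by 400 mm and each number of a turn by 120 degrees. A row lasts 1/10 s, in which the tool goes at most 50 mm and 8.59 degrees, less where a joint would pass 70% of its speed; a pose out of reach is approached as far as the arm can. A call with a number of a shift or a turn outside -1 to 1 is refused whole. A call with a gripper value outside its range is refused whole. The fingers move at their own pace and stop on an object; "newtons" is the grip in N (left out, the last holds). Time passes only in rows, so rows that repeat a pose let the fingers close. It gives the time, the measured TCP pose, the force and the opening at its end, in the units of the state.
- sensors.get_obs(): the state, without advancing time (a new reading comes with each control period).
- vision.camera(name): name is "scene" or "side" or "wrist"; returns the picture (480x640x3 uint8, blue, green, red); there is no depth.
- vision.camera_params(name): a dict with "intrinsics" (3x3 intrinsics, pixels), "k1" (the pictures are not rectified: a ray, as slopes to the right and down, at radius r is drawn at 1 + k1 r^2 times it, then the intrinsics apply), "rvec" (rotation vector, rad) and "tvec" (3), from world to camera coordinates, as OpenCV has them. Camera axes: x right, y down, z forward; pixel columns grow to the right and rows downward; lengths in m; the calibration is good to about 2 mm. A picture is of the moment at which its call begins: read the wrist's pose just before it. camera_params takes no time and is no camera call; for the wrist camera it gives the pose at the moment of the call.
- job.hand_in(): hands the job in, once; it reports no verdict.
Trained networks look in the newest picture that a camera, given by its name, has taken for a name from the list of things; names that differ only in an ending like _2 or _b are one class to them, and where a whole thing is asked for, a point or a joint stands for the part that bears it (a point fixed in the world has none). Each returns a list of dicts, best first, with "confidence" (0 to 1); they miss things now and then, are a little off and sometimes report something else, mostly with a low value. They report only what shows in the picture. A call takes as long as a camera call. They do not tell look-alikes from the thing itself.
- vision.search_frame(name, camera): "at" ([row, column] in pixels, amid what is visible of it).
- vision.silhouettes(name, camera): "mask" (480x640 bool, what is visible of it) and "at" ([row, column] in pixels, amid what is visible of it).
- vision.pinpoint(name, camera): "at" ([row, column] in pixels: a listed point, or the origin of a listed thing).
The state is a dict: "time_s": time; "qpos": joint angles; "joint_vel": joint speeds; "tau": joint torques, N m; "ee_pos": TCP position; "eef_rot": TCP orientation; "force": force on the tool from outside, world axes, zero at the start; "moment": the same for the moment, N m; "grip_width": finger opening in m.
Only numpy, scipy, OpenCV 4.12 (cv2) and the standard library are available. Lean on these libraries where they do the work, as an engineer would, in place of code of your own. Each camera call takes 0.05 s, during which the arm holds its last target.

### The job

Close up the ring carrier for transport: stand the oil bottle upright somewhere else on the bench, out of the latch bar's swing, and set the last small ring flat on top of the two on the carrier's spigot. Then swing the latch bar across over the rings, lifting it over the keeper's lip, and let it drop fully home into the notch. Leave the solid test block, the loupe and the large ring where they are, and do not knock the bottle over.

Things in the scene. Friction and masses are not known exactly. Their poses are not given: they have to be found in the camera images.
- carrier: Ring carrier, fixed on a thin mat (3.3 mm) on the bench. Grey base plate 96 (x) x 232 (y) x 10 mm. Origin on the spigot's axis at the plate's underside ('foot'), z up. In the middle an upright steel spigot carrying two small rings (top 34 mm above the foot); at y +75 mm the latch bar's pivot post, at y -80 mm the keeper, 90 mm high.
- spigot_top (a point): Centre of the spigot's top face, 52 mm above the carrier's foot. The spigot is 40 mm in diameter up to 45 mm height and tapers above that to 31 mm.
- latch_pivot (a point): Where the latch bar is held in its clevis, on the post, 62 mm above the carrier's foot. The bar swings about the vertical line and tips about a level line through this point. Clevis 29 mm across, its top 73 mm above the foot. The seated bar's underside is 54 mm above the foot.
- latch_swing (a joint): Swing of the latch bar, rad: 0 = straight over the spigot into the keeper's notch (pointing along the carrier's -y); grows clockwise seen from above, as the bar swings open to the carrier's -x side; range -0.06 to 1.75. Light friction (about 0.04 Nm): it stays where it is left.
- latch_lift (a joint): Tip of the latch bar, rad: 0 = level, as it lies on the notch floor; grows as the knob end is raised, at most 0.30. The bar (steel, 12 mm wide, 16 mm high, about 0.3 kg) falls by its own weight and rests at -0.02 when it is not in the notch.
- latch_knob (a point): Centre of the black knob by which the bar is lifted and swung: upright, round, 24 mm diameter, 24 mm high, on a thin stem on the bar's top, 200 mm from the pivot and 32 mm above the bar's centre line. The bar's top is 24 mm below this point; the bar ends 15 mm beyond it.
- keeper_notch (a point): Centre of the keeper's notch floor, 54 mm above the carrier's foot, 155 mm from the pivot. Notch 16 mm wide along the carrier's x. On the -x side (where the bar comes from) a lip 8 mm thick rises 16 mm above the floor, round-topped; on +x a back stop rises 36 mm. Bracket 10 mm thick along the bar. To pass the lip the bar needs latch_lift 0.11 or more; then it meets the back stop.
- ring_center (a point): The last small bearing ring, ground steel, 62 mm outside, 48 mm bore, 12 mm high, about 0.12 kg, lying flat on the bench; this point is its centre, half-way up. The round test block lies about 75 mm from it and the loupe beside one of the two, in one row, too close for a finger between: grip the ring across the row.
- bottle_center (a point): Oil bottle: round body of 42 mm up to 84 mm height, then neck and thin spout up to 118 mm; about 0.09 kg; stands on the mat in the latch bar's swing. The bench just right of the mat (x 0.45 to 0.55, y -0.28 to -0.35 m) is free. This point is on its axis 59 mm above its foot; z is its upright axis.
- block_center (a point): Solid steel test block, a plain disc 60 mm in diameter, 10 mm high, without a bore; centre half-way up. Not to be moved.
- loupe_center (a point): Black eye loupe, 32 mm diameter, 26 mm high; centre half-way up. Not to be moved.
- large_ring_center (a point): Large bearing ring, 80 mm outside diameter, 16 mm high, lying flat to the left of the carrier; centre half-way up. Not to be moved.
Mind the look-alikes: they are no part of the job. What is shaped like the part that bears ring_center but brown or turquoise is not meant.

How it is judged:
By the outcome, as a careful person would: the job done as asked, in the order asked, and still so for the second after the job is handed in, with the robot touching nothing.
It also fails if it takes over 70 s, if anything falls off the work surface, if the arm or the gripper's body presses on something with over 40 N, if the wrist force passes 120 N, or if a joint passes its speed limit or range.

## Working session

There is one attempt and no reset: what is moved stays moved. The work goes in short steps, Python scripts to look and compute and a tool call to move; the robot and the scene stay as the last step left them, time stands still between calls to the robot, and variables do not carry over. Pictures are saved under pics/ and viewed, and the job is handed in when it is done.

Besides the shell and the picture viewer there is one more tool, called by a JSON object that holds its "op" and its "data". arm_command: Moves the arm, as the interface text tells. Its arguments: {"type":"object","properties":{"plan":{"type":"array"},"newtons":{"type":"number"}},"required":["plan"]}

```bash
mkdir -p pics; ls; cat > h.py <<'E'
import numpy as np, cv2
from station import sensors, vision, job
def snap(cam,fn):
    im=vision.camera(cam); cv2.imwrite('pics/'+fn,im); return im
def ray(cam,at,p=None):
    p=p or vision.camera_params(cam)
    K=np.array(p['intrinsics']);k1=p['k1']
    R=cv2.Rodrigues(np.array(p['rvec'],float))[0];t=np.array(p['tvec'],float).ravel()
    d=np.array([k1,0,0,0],float)
    s=cv2.undistortPointsIter(np.array([[[at[1],at[0]]]],float),K,d,None,None,(3,50,1e-10)).ravel() if hasattr(cv2,'undistortPointsIter') else cv2.undistortPoints(np.array([[[at[1],at[0]]]],float),K,d).ravel()
    return -R.T@t, R.T@np.array([s[0],s[1],1.])
def onz(cam,at,z,p=None):
    o,d=ray(cam,at,p); return o+d*(z-o[2])/d[2]
def proj(cam,X,p=None):
    p=p or vision.camera_params(cam)
    q=cv2.projectPoints(np.array(X,float).reshape(-1,3),np.array(p['rvec'],float),np.array(p['tvec'],float),np.array(p['intrinsics']),np.array([p['k1'],0,0,0],float))[0].reshape(-1,2)
    return q[:,::-1]
def tri(obs):
    A=np.zeros((3,3));b=np.zeros(3)
    for c,at in obs:
        o,d=ray(c,at);d/=np.linalg.norm(d);M=np.eye(3)-np.outer(d,d);A+=M;b+=M@o
    return np.linalg.solve(A,b)
E
python3 - <<'E'
from h import *
print({k:v for k,v in sensors.get_obs().items()})
for c in ['scene','side','wrist']:
    snap(c,c+'0.png'); p=vision.camera_params(c); o,d=ray(c,(240,320));print(c,o,d,p['k1'])
    for n in ['carrier','spigot_top','latch_pivot','latch_knob','keeper_notch','ring_center','bottle_center','block_center','loupe_center','large_ring_center']:
        print(c,n,[(np.round(r['at']).tolist(),round(r['confidence'],2)) for r in vision.pinpoint(n,c)][:4])
E
```

```text
pics
{'time_s': 0.0, 'qpos': array([-1.28362353e+00,  3.00455486e-01,  1.52157624e+00,  5.95713088e-06,
        1.32072101e+00, -6.65798364e-02]), 'joint_vel': array([ 8.61816250e-04,  5.87424716e-04,  3.53177804e-04, -1.48635833e-06,
       -1.09548593e-03, -1.70924031e-04]), 'tau': array([ 1.40799177e-03, -5.31808341e+01, -3.52728868e+01,  7.08673079e-02,
        2.44989916e-02, -8.32584715e-05]), 'ee_pos': array([ 0.19052911, -0.51590611,  0.40409682]), 'eef_rot': array([-3.14043552e+00, -8.29387657e-05,  3.53751108e-01]), 'force': array([-0.29234616, -0.02819941,  0.4045003 ]), 'moment': array([ 0.00339623, -0.03304216, -0.0907672 ]), 'grip_width': 0.09427803199977888}
scene [-0.0723066   0.61928912  0.73490012] [ 0.62651742 -0.41682441 -0.65858984] -0.012738772026862504
scene carrier [([204.0, 392.0], 0.59), ([271.0, 333.0], 0.18)]
scene spigot_top [([187.0, 397.0], 0.86)]
scene latch_pivot [([194.0, 378.0], 0.89)]
scene latch_knob [([218.0, 446.0], 0.72), ([179.0, 418.0], 0.47)]
scene keeper_notch [([178.0, 419.0], 0.55), ([294.0, 331.0], 0.45), ([218.0, 447.0], 0.41)]
scene ri
[... 604 characters left out ...]
286.0, 300.0], 0.76), ([313.0, 398.0], 0.66)]
side keeper_notch [([314.0, 401.0], 0.69)]
side ring_center [([264.0, 284.0], 0.76), ([246.0, 285.0], 0.71)]
side bottle_center [([319.0, 360.0], 0.93)]
side block_center [([258.0, 258.0], 0.59)]
side loupe_center [([262.0, 301.0], 0.54), ([281.0, 375.0], 0.29)]
side large_ring_center [([255.0, 350.0], 0.78), ([297.0, 386.0], 0.34)]
wrist [ 0.26929824 -0.48632619  0.38427215] [-0.27169108 -0.10110679 -0.95706106] -0.0060377676314747235
wrist carrier []
wrist spigot_top []
wrist latch_pivot []
wrist latch_knob []
wrist keeper_notch []
wrist ring_center []
wrist bottle_center []
wrist block_center []
wrist loupe_center []
wrist large_ring_center []
```

View pics/scene0.png

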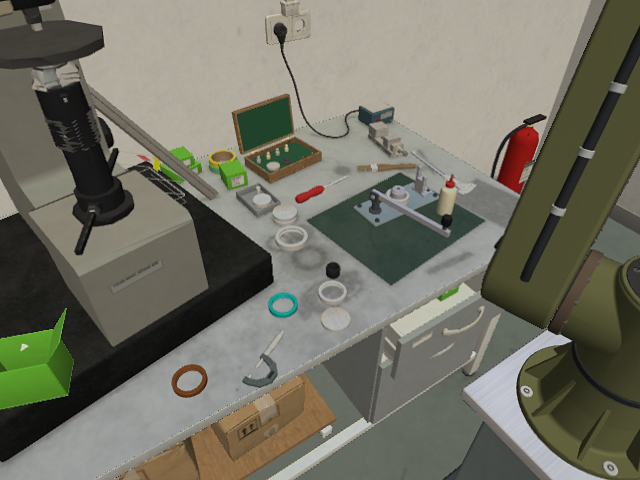

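View pics/side0.png

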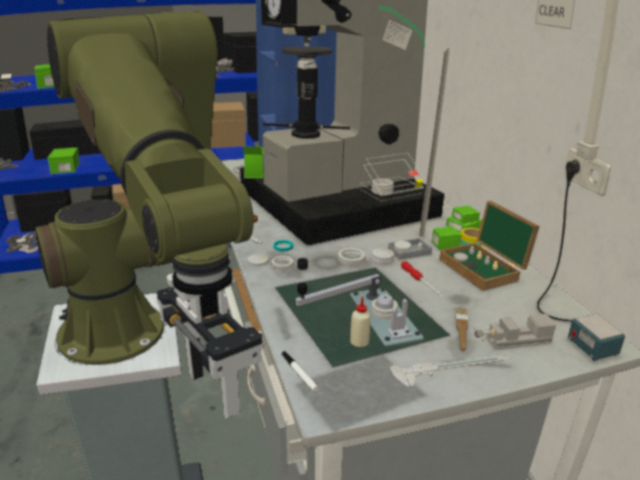

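```bash
python3 - <<'E'
from h import *
print(sensors.get_obs()['time_s'])
T=lambda a,b:np.round(tri([('scene',a),('side',b)]),4)
for n,a,b in [('spigot',(187,397),(296,385)),('pivot',(194,378),(284,372)),('knob',(218,446),(286,300)),('notch',(178,419),(314,401)),
 ('ringA',(294,331),(264,284)),('ringB',(308,278),(246,285)),('block',(318,334),(258,258)),('loupe',(270,334),(262,301)),('large',(240,288),(255,350)),('carrier',(204,392),(316,380))]:
    X=T(a,b);print(n,X,np.round(proj('scene',X)-a,1),np.round(proj('side',X)-b,1))
for n,a,z in [('ringA',(294,331),.006),('ringB',(308,278),.006),('ringC',(384,190),.006),('block',(318,334),.005)]: print(n,onz('scene',a,z))
print('bottle',onz('side',(319,360),.0623))
E
```

```text
1.65
spigot [ 0.6381 -0.0965  0.0573] [[0.5 0.2]] [[-0.4  0.4]]
pivot [ 0.6336 -0.0311  0.0582] [[1.8 1. ]] [[-1.6  1.5]]
knob [ 0.4385 -0.0657  0.0984] [[0.9 0.6]] [[-0.7  0.8]]
notch [ 0.6424 -0.1781  0.0555] [[0. 0.]] [[-0.  0.]]
ringA [ 0.4676  0.2306 -0.0019] [[-0.5 -0.3]] [[ 0.3 -0.3]]
ringB [ 0.4978  0.3465 -0.0036] [[-0.8 -0.5]] [[ 0.4 -0.5]]
block [0.4011 0.268  0.0083] [[-0.  0.]] [[-0.  0.]]
loupe [0.5084 0.1948 0.0176] [[-0.3 -0.2]] [[ 0.1 -0.2]]
large [0.6645 0.2236 0.0055] [[-0.1 -0.1]] [[ 0.1 -0.1]]
carrier [ 6.361e-01 -8.910e-02  6.000e-04] [[2.  1.1]] [[-1.8  1.8]]
ringA [0.46020067 0.23504955 0.006     ]
ringB [0.48799312 0.35029168 0.006     ]
ringC [0.41892966 0.56977687 0.006     ]
block [0.40320834 0.26644293 0.005     ]
bottle [ 0.54168124 -0.18183505  0.0623    ]
```

The scene view shows the white ring at (294,331), in a row with the block at (320,335) and the loupe at (270,333). The bar points left of the carrier, with its knob at (221,447). The bottle stands in the swing at about (195,448). The turquoise ring (305,283) and brown ring (381,190) are look-alikes.

{"op": "arm_command", "data": {"plan": [-1,0.1,0.1,0,0,-1,0.22,0.22,0,0,-1,0.34,0.34,0,0,-1,0.46,0.46,0,0,-1,0.58,0.58,0,0,-1,0.7,0.68,0,0,-1,0.8,0.78,0,0,-1,0.878,0.835,0,0,-1,0.878,0.835,0,0,-1,0.878,0.835,0,0,-1,0.878,0.835,0,0,-1,0.878,0.835,0,0], "newtons": 15}}

```text
time_s: 2.85
ee_pos: [0.5419, -0.1816, 0.4043]
eef_rot: [-3.141, 0.001, 0.355]
force: [-0.8, -0.4, -1.0]
grip_width: 0.094
```

```bash
python3 - <<'E'
from h import *
s=sensors.get_obs();print(s['time_s'],s['ee_pos'],s['eef_rot'],s['qpos'])
p=vision.camera_params('wrist')
snap('wrist','w1.png')
for n in ['bottle_center','spigot_top','latch_pivot','latch_knob','keeper_notch']:
    print(n,[(np.round(r['at'],1).tolist(),round(r['confidence'],2)) for r in vision.pinpoint(n,'wrist')][:3])
for nm,X in [('b',(0.5417,-.1818,.0623)),('sp',(.6381,-.0965,.0553)),('pivot',(.634,-.031,.0653)),('knob',(.4385,-.0657,.0953))]: print(nm,proj('wrist',X,p),proj('scene',X))
E
```

```text
2.85 [ 0.54193187 -0.18157022  0.4043024 ] [-3.14127984e+00  5.37655389e-04  3.55109446e-01] [-3.87352739e-01  3.48362961e-01  1.45792447e+00 -1.36786981e-04
  1.33591287e+00  8.28366101e-01]
bottle_center [([223.1, 323.4], 0.79)]
spigot_top [([64.3, 259.3], 0.89), ([303.8, 136.5], 0.22)]
latch_pivot [([21.8, 158.4], 0.89)]
latch_knob [([301.0, 137.1], 0.57)]
keeper_notch [([104.5, 362.2], 0.61)]
b [[224.0291762  320.62446667]] [[193.67574978 447.26892576]]
sp [[ 61.20665599 256.61379209]] [[188.08652346 397.15254231]]
pivot [[ 30.0547739 162.2804439]] [[193.49953379 379.12034454]]
knob [[307.42866398 128.85798643]] [[219.93071799 446.34135739]]
```

```bash
ls pics
```

```text
scene0.png
side0.png
w1.png
wrist0.png
```

View pics/w1.png

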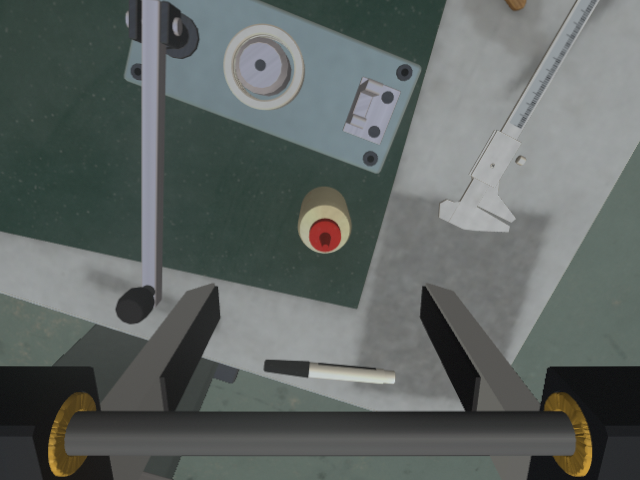

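```bash
python3 - <<'E'
from h import *
p=vision.camera_params('wrist')
print(vision.camera_params('wrist')['tvec'])
for n,a,z in [('bottle',(223.1,323.4),.0623),('cap',(236,324),.1213),('spig',(64.3,259.3),.0553),('spigdot',(65,260),.0553),('piv',(21.8,158.4),.0653),('knob',(303,136),.0933),('knobtop',(307,131),.105),('notch',(104.5,362.2),.0573),('mark1',(367,265),.005),('mark2',(377,395),.005),('cal',(212,440),.003),('cal2',(230,510),.003),('matcorner',(307,358),.003),('matleft',(232,0),.003)]: print(n,np.round(onz('wrist',a,z,p),4))
E
```

```text
[-0.35795814  0.39594721  0.52043479]
bottle [ 0.5427 -0.1848  0.0623]
cap [ 0.5488 -0.1824  0.1213]
spig [ 0.6367 -0.1003  0.0553]
spigdot [ 0.6364 -0.1009  0.0553]
piv [ 0.6382 -0.0284  0.0653]
knob [ 0.4424 -0.0701  0.0933]
knobtop [ 0.4451 -0.0707  0.105 ]
notch [ 0.6365 -0.1807  0.0573]
mark1 [ 0.3635 -0.1872  0.005 ]
mark2 [ 0.399  -0.3185  0.005 ]
cal [ 0.5759 -0.2887  0.003 ]
cal2 [ 0.5829 -0.358   0.003 ]
matcorner [ 0.4595 -0.253   0.003 ]
matleft [0.4147 0.0933 0.003 ]
```

{"op": "arm_command", "data": {"plan": [-1,0.002,-0.004,-0.1,0,-1,0.002,-0.004,-0.2,0,-1,0.002,-0.004,-0.3,0,-1,0.002,-0.004,-0.37,0,-1,0.002,-0.004,-0.403,0,-1,0.002,-0.004,-0.403,0,1,0.002,-0.004,-0.403,0,1,0.002,-0.004,-0.403,0,1,0.002,-0.004,-0.403,0,1,0.002,-0.004,-0.403,0,1,0.002,-0.004,-0.403,0,1,0.002,-0.004,-0.403,0,1,0.002,-0.004,-0.403,0], "newtons": 15}}

```text
time_s: 4.45
ee_pos: [0.5426, -0.1835, 0.2435]
eef_rot: [3.142, -0.0, 0.354]
force: [0.8, -0.0, -0.4]
grip_width: 0.0412
```

{"op": "arm_command", "data": {"plan": [1,0,0,0.05,0,1,0,0,0.12,0,1,-0.03,-0.08,0.13,0,1,-0.065,-0.18,0.13,0,1,-0.1,-0.27,0.13,0,1,-0.118,-0.33,0.13,0,1,-0.118,-0.33,0.08,0,1,-0.118,-0.33,0.03,0,1,-0.118,-0.33,0.005,0,1,-0.118,-0.33,-0.006,0,1,-0.118,-0.33,-0.008,0,1,-0.118,-0.33,-0.008,0]}}

```text
time_s: 5.65
ee_pos: [0.4956, -0.3155, 0.2409]
eef_rot: [3.141, -0.0, 0.354]
force: [-0.3, 0.0, -0.8]
grip_width: 0.041
```

```bash
python3 - <<'E'
from h import *
snap('side','s2.png')
E
```

```text
(no output)
```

View pics/s2.png

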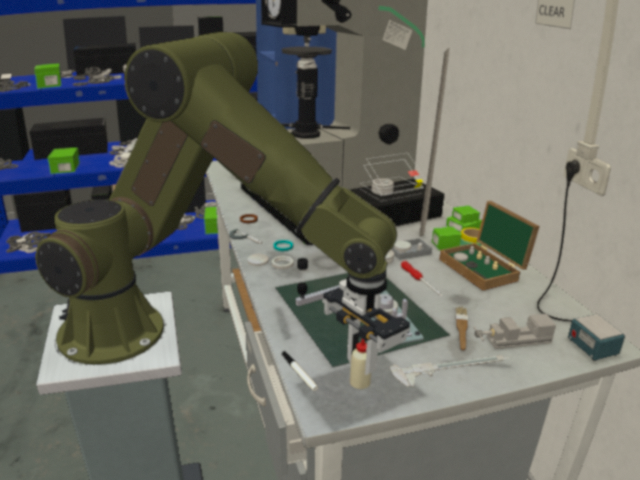

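{"op": "arm_command", "data": {"plan": [1,0,0,-0.003,0,1,0,0,-0.003,0,-1,0,0,-0.002,0,-1,0,0,-0.002,0,-1,0,0,-0.002,0,-1,0,0,-0.002,0,-1,0,0,-0.002,0,-1,0,0,-0.002,0,-1,0,0,0.05,0,-1,0,0,0.15,0,-1,0,0,0.27,0,-1,0,0,0.38,0.05,-1,0,0.08,0.4,0.12,-1,0,0.18,0.4,0.19,-1,0,0.28,0.4,0.26,-1,0,0.38,0.4,0.33,-1,0,0.48,0.4,0.4,-1,0,0.58,0.4,0.47,-1,0,0.68,0.4,0.54,-1,0,0.78,0.4,0.6]}}

```text
time_s: 7.7
ee_pos: [0.495, -0.0019, 0.4004]
eef_rot: [3.141, 0.0, 1.616]
force: [0.9, -0.0, -0.2]
grip_width: 0.094
```

```bash
python3 - <<'E'
from h import *
snap('side','s3.png')
E
```

```text
(no output)
```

View pics/s3.png

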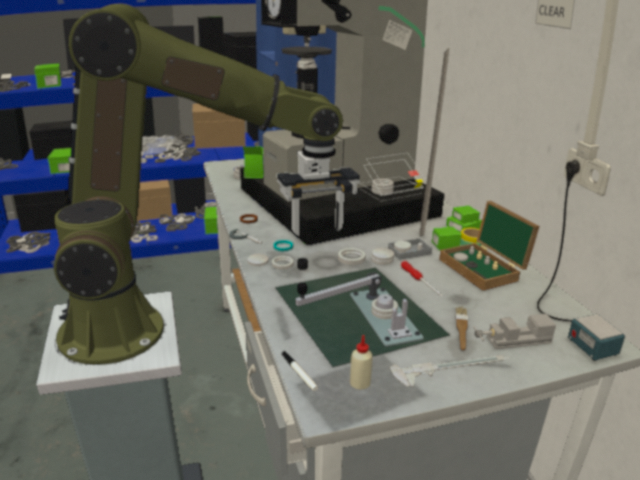

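The bottle stands upright at (362,365) in the side view. Next, over to the ring.

{"op": "arm_command", "data": {"plan": [-1,-0.01,0.1,0,0.07,-1,-0.02,0.2,0,0.14,-1,-0.04,0.3,0,0.21,-1,-0.05,0.4,0,0.28,-1,-0.07,0.5,0,0.35,-1,-0.081,0.591,0,0.42,-1,-0.081,0.591,0,0.48,-1,-0.081,0.591,0,0.48,-1,-0.081,0.591,0,0.48,-1,-0.081,0.591,0,0.48]}}

```text
time_s: 8.75
ee_pos: [0.4631, 0.2322, 0.4003]
eef_rot: [3.142, 0.0, 2.612]
force: [-0.4, -0.3, -0.4]
grip_width: 0.0939
```

```bash
python3 - <<'E'
from h import *
s=sensors.get_obs();print(s['time_s'],s['ee_pos'],s['eef_rot'],s['qpos'])
p=vision.camera_params('wrist')
im=snap('wrist','w4.png')
for n,z in [('ring_center',.006),('block_center',.005),('loupe_center',.013)]:
    for r in vision.pinpoint(n,'wrist')[:3]: print(n,np.round(r['at'],1),round(r['confidence'],2),np.round(onz('wrist',r['at'],z,p),4))
for r in vision.silhouettes('ring_center','wrist')[:3]:
    m=r['mask'].astype(np.uint8);c,_=cv2.findContours(m,cv2.RETR_EXTERNAL,cv2.CHAIN_APPROX_NONE)
    c=max(c,key=cv2.contourArea);e=cv2.fitEllipse(c);print(e,np.round(onz('wrist',(e[0][1],e[0][0]),.012,p),4))
E
```

```text
8.75 [0.46311566 0.2322455  0.40030121] [3.14156207e+00 1.17939750e-04 2.61172055e+00] [ 3.94141857e-01  2.32487712e-01  1.61657769e+00 -7.87217195e-05
  1.29243177e+00 -6.46760740e-01]
block_center [129.6 313.2] 0.94 [0.3992 0.2634 0.005 ]
loupe_center [278.8 313.7] 0.89 [0.5159 0.1951 0.013 ]
((437.5650634765625, 178.09738159179688), (67.71830749511719, 71.65692138671875), 59.05748748779297) [0.4895 0.3367 0.012 ]
((318.06988525390625, 212.74209594726562), (67.37968444824219, 68.03073120117188), 101.92317962646484) [0.4634 0.2306 0.012 ]
((151.19381713867188, 473.91717529296875), (13.698243141174316, 25.99565887451172), 99.01667022705078) [ 0.6247 -0.0772  0.012 ]
```

View pics/w4.png

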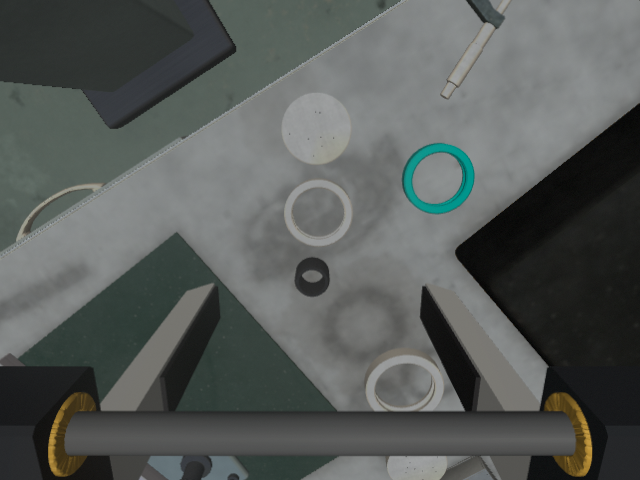

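The white ring is centred at (318,213), with the block above it (129,313) and the loupe below (277,313). The jaws are already across the row, so I descend and grip.

{"op": "arm_command", "data": {"plan": [-1,0.001,-0.004,-0.1,0,-1,0.001,-0.004,-0.2,0,-1,0.001,-0.004,-0.3,0,-1,0.001,-0.004,-0.4,0,-1,0.001,-0.004,-0.45,0,-1,0.001,-0.004,-0.48,0,-1,0.001,-0.004,-0.496,0,-1,0.001,-0.004,-0.496,0,1,0.001,-0.004,-0.496,0,1,0.001,-0.004,-0.496,0,1,0.001,-0.004,-0.496,0,1,0.001,-0.004,-0.496,0,1,0.001,-0.004,-0.496,0,1,0.001,-0.004,-0.496,0], "newtons": 20}}

```text
time_s: 10.4
ee_pos: [0.4634, 0.2313, 0.2022]
eef_rot: [3.141, 0.0, 2.616]
force: [-2.2, -0.6, 5.5]
grip_width: 0.0612
```

{"op": "arm_command", "data": {"plan": [1,0,0,0.04,0,1,0,0,0.12,0,1,0,0,0.22,0,1,0,0,0.32,0,1,0.05,-0.08,0.4,-0.07,1,0.1,-0.18,0.4,-0.14,1,0.15,-0.28,0.4,-0.21,1,0.2,-0.38,0.4,-0.28,1,0.25,-0.48,0.4,-0.35,1,0.3,-0.58,0.4,-0.42,1,0.35,-0.68,0.4,-0.489,1,0.41,-0.77,0.4,-0.489,1,0.4325,-0.83,0.4,-0.489,1,0.4325,-0.83,0.4,-0.489,1,0.4325,-0.83,0.4,-0.489,1,0.4325,-0.83,0.4,-0.489]}}

```text
time_s: 12.0
ee_pos: [0.6361, -0.0999, 0.3617]
eef_rot: [-3.141, -0.0, 1.592]
force: [-0.6, -0.2, -1.9]
grip_width: 0.0607
```

```bash
python3 - <<'E'
from h import *
s=sensors.get_obs();print(s['time_s'],s['ee_pos'],s['eef_rot'],s['force'])
p=vision.camera_params('wrist')
im=snap('wrist','w5.png')
for n,z in [('spigot_top',.0553),('latch_pivot',.0653),('keeper_notch',.0573)]:
    for r in vision.pinpoint(n,'wrist')[:3]: print(n,np.round(r['at'],1),round(r['confidence'],2),np.round(onz('wrist',r['at'],z,p),4))
print('rgrip',proj('wrist',[s['ee_pos']+[0,0,-.193]],p))
snap('scene','c5.png')
E
```

```text
12.0 [ 0.63614405 -0.09989084  0.36173142] [-3.14119473e+00 -2.62663507e-04  1.59231591e+00] [-0.63769968 -0.15425662 -1.93880498]
latch_pivot [126.1 328.7] 0.67 [ 0.6397 -0.0231  0.0653]
keeper_notch [335.4 317.5] 0.84 [ 0.6357 -0.1766  0.0573]
rgrip [[309.03363254 320.63814629]]
```

View pics/w5.png

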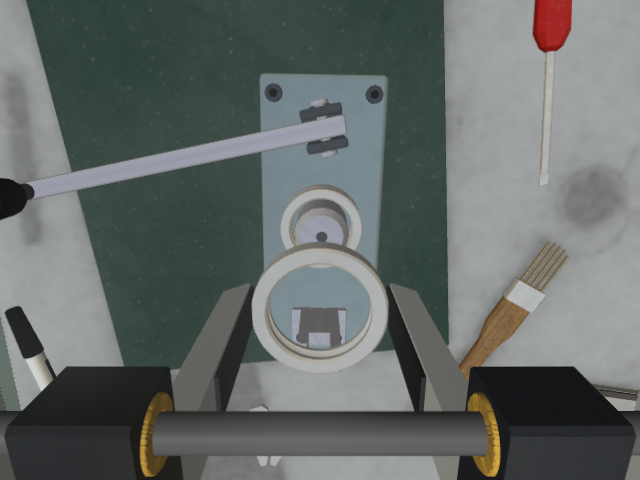

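View pics/c5.png

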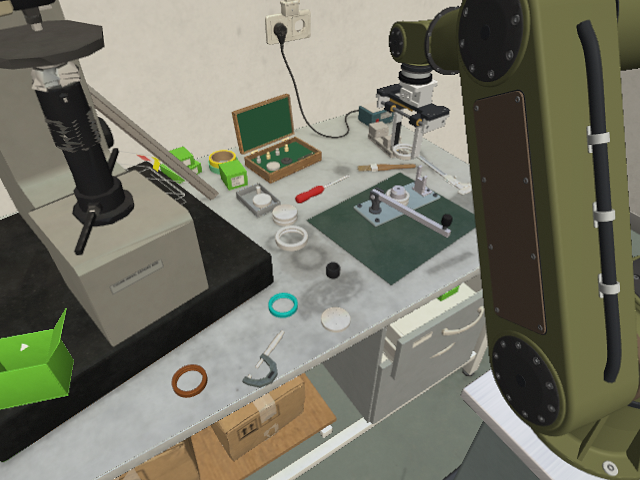

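```bash
python3 - <<'E'
from h import *
p=vision.camera_params('wrist')
for a,z in [((237,321.5),.0553)]: print(onz('wrist',a,z,p))
im=cv2.imread('pics/w5.png');cv2.imwrite('pics/w5z.png',cv2.resize(im[170:390,240:400],None,fx=3.5,fy=3.5,interpolation=cv2.INTER_CUBIC)[:,:,:][:600*2])
c=cv2.resize(im[175:385,240:400],None,fx=2.8,fy=2.8,interpolation=cv2.INTER_CUBIC);cv2.imwrite('pics/w5z.png',c)
print(proj('wrist',[(.6364,-.1005,.0553),(.6364,-.1005,.0373)],p))
E
```

```text
[ 0.63726542 -0.09985939  0.0553    ]
[[237.83934327 320.26131539]
 [231.01278159 320.22441362]]
```

View pics/w5z.png

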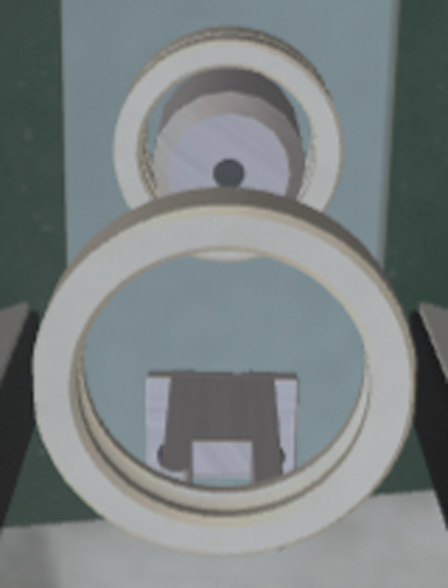

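```bash
python3 - <<'E'
from h import *
p=vision.camera_params('wrist'); e=sensors.get_obs()['ee_pos']
t=np.linspace(0,2*np.pi,200)
im=cv2.imread('pics/w5.png')
# full-res top outer edge points (from zoom) : left,right,bottom
for off in [(0,0),(-.0005,.0015)]:
    c=e+np.array([off[0],off[1],-.1902])
    P=proj('wrist',np.c_[c[0]+.031*np.cos(t),c[1]+.031*np.sin(t),np.full(200,c[2])],p)
    Q=proj('wrist',np.c_[c[0]+.024*np.cos(t),c[1]+.024*np.sin(t),np.full(200,c[2])],p)
    for q in (P,Q): print(off,'rows',q[:,0].min().round(1),q[:,0].max().round(1),'cols',q[:,1].min().round(1),q[:,1].max().round(1))
z=lambda x,y:(round(175+y/2.8,1),round(240+x/2.8,1))
print('obs outer',z(33,205),z(413,553),'inner',z(83,247),z(367,491))
E
```

```text
(0, 0) rows 245.2 372.0 cols 250.6 390.1
(0, 0) rows 260.8 358.9 cols 266.4 374.3
(-0.0005, 0.0015) rows 241.8 369.2 cols 249.4 389.2
(-0.0005, 0.0015) rows 257.5 356.0 cols 265.2 373.4
obs outer (248.2, 251.8) (372.5, 387.5) inner (263.2, 269.6) (350.4, 371.1)
```

{"op": "arm_command", "data": {"plan": [1,0.0025,0,-0.06,0,1,0.0025,0,-0.14,0,1,0.0025,0,-0.21,0,1,0.0025,0,-0.245,0,1,0.0025,0,-0.249,0,1,0.0025,0,-0.249,0]}}

```text
time_s: 12.85
ee_pos: [0.6376, -0.1007, 0.2632]
eef_rot: [3.141, 0.0, 1.592]
force: [0.3, -0.2, -1.6]
grip_width: 0.0612
```

```bash
python3 - <<'E'
from h import *
s=sensors.get_obs();print(s['time_s'],s['ee_pos'],s['force'])
im=snap('wrist','w6.png')
cv2.imwrite('pics/w6z.png',cv2.resize(im[180:460,200:440],None,fx=2,fy=2,interpolation=cv2.INTER_CUBIC))
E
```

```text
12.85 [ 0.63760999 -0.10067299  0.26324527] [ 0.31636572 -0.20040642 -1.55590872]
```

View pics/w6z.png

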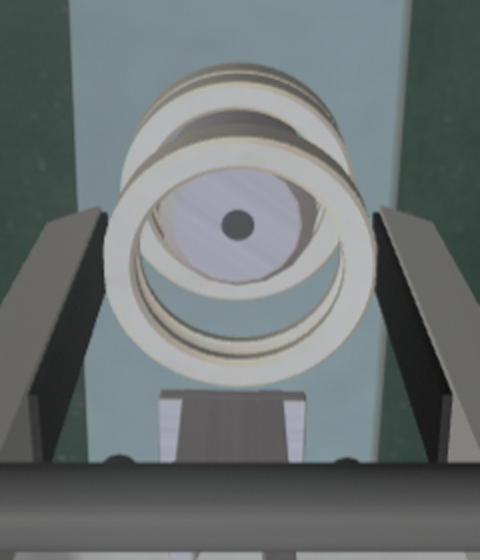

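```bash
python3 - <<'E'
from h import *
p=vision.camera_params('wrist'); e=sensors.get_obs()['ee_pos']
print(onz('wrist',(292.3,318.6),.0553,p))
t=np.linspace(0,2*np.pi,200)
c=e+np.array([0,0,-.1902])
for r in (.031,.024):
    q=proj('wrist',np.c_[c[0]+r*np.cos(t),c[1]+r*np.sin(t),np.full(200,c[2])],p)
    print('rows',q[:,0].min().round(1),q[:,0].max().round(1),'cols',q[:,1].min().round(1),q[:,1].max().round(1))
z=lambda x,y:(round(180+y/2,1),round(200+x/2,1))
print('obs outer',z(104,136),z(376,385),'inner',z(139,167),z(341,340))
# spigot 31mm top
for cc in [(.6372,-.1)]:
    q=proj('wrist',np.c_[cc[0]+.0155*np.cos(t),cc[1]+.0155*np.sin(t),np.full(200,.0553)],p)
    print('sp rows',q[:,0].min().round(1),q[:,0].max().round(1),'cols',q[:,1].min().round(1),q[:,1].max().round(1))
print('obs',z(165,167),z(304,283))
E
```

```text
[ 0.63720359 -0.09960696  0.0553    ]
rows 245.0 371.9 cols 249.8 389.4
rows 260.6 358.7 cols 265.6 373.6
obs outer (248.0, 252.0) (372.5, 388.0) inner (263.5, 269.5) (350.0, 370.5)
sp rows 263.0 321.8 cols 286.7 350.5
obs (263.5, 282.5) (321.5, 352.0)
```

{"op": "arm_command", "data": {"plan": [1,-0.001,0.003,0,0,1,-0.001,0.003,-0.02,0,1,-0.001,0.003,-0.035,0,1,-0.001,0.003,-0.048,0,1,-0.001,0.003,-0.055,0,1,-0.001,0.003,-0.057,0,1,-0.001,0.003,-0.058,0]}}

```text
time_s: 13.6
ee_pos: [0.637, -0.0994, 0.2395]
eef_rot: [-3.142, -0.0, 1.592]
force: [-3.4, 1.9, 7.5]
grip_width: 0.0612
```

{"op": "arm_command", "data": {"plan": [-0.6,0,0,0,0,-0.6,0,0,0,0,-0.6,0,0,0,0,-0.6,0,0,0,0,-0.6,0,0,0.03,0,-0.6,0,0,0.09,0,-0.6,0,0,0.18,0,-0.6,0,0,0.28,0,-0.6,0,0,0.35,0,-1,0,0,0.35,0]}}

```text
time_s: 14.6
ee_pos: [0.6369, -0.0995, 0.3848]
eef_rot: [3.134, 0.002, 1.592]
force: [-0.4, 0.4, 0.3]
grip_width: 0.0803
```

```bash
python3 - <<'E'
from h import *
s=sensors.get_obs();print(s['time_s'],s['ee_pos'],s['force'],s['eef_rot'])
p=vision.camera_params('wrist')
im=snap('wrist','w7.png')
for n,z in [('spigot_top',.0553),('latch_pivot',.0653),('keeper_notch',.0573),('latch_knob',.0933)]:
    for r in vision.pinpoint(n,'wrist')[:2]: print(n,np.round(r['at'],1),round(r['confidence'],2),np.round(onz('wrist',r['at'],z,p),4))
E
```

```text
14.6 [ 0.63689921 -0.09951183  0.38479685] [-0.42953873  0.41263062  0.29506605] [3.13382219e+00 1.81462699e-03 1.59160226e+00]
spigot_top [229.1 317.5] 0.78 [ 0.6374 -0.1003  0.0553]
latch_pivot [122.  321.3] 0.68 [ 0.6385 -0.0214  0.0653]
keeper_notch [322.5 313.6] 0.98 [ 0.6358 -0.1784  0.0573]
latch_knob [192.1  18.1] 0.69 [ 0.4422 -0.0685  0.0933]
latch_knob [318.  314.7] 0.6 [ 0.6364 -0.1556  0.0933]
```

View pics/w7.png

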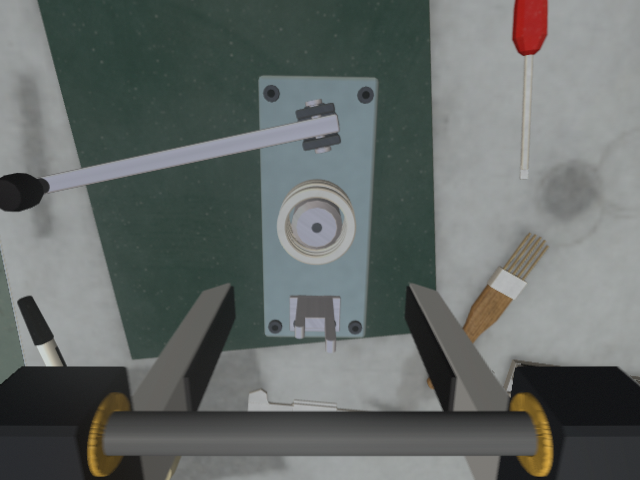

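The ring lies flat round the spigot at (317,225). Now over the knob, with the jaws turned across the bar.

{"op": "arm_command", "data": {"plan": [-1,-0.08,0.01,0,-0.07,-1,-0.16,0.02,0,-0.14,-1,-0.24,0.03,0,-0.21,-1,-0.32,0.045,0,-0.28,-1,-0.4,0.06,0,-0.35,-1,-0.487,0.0775,0,-0.42,-1,-0.487,0.0775,0,-0.49,-1,-0.487,0.0775,0,-0.56,-1,-0.487,0.0775,0,-0.63,-1,-0.487,0.0775,0,-0.654,-1,-0.487,0.0775,0,-0.654,-1,-0.487,0.0775,0,-0.654,-1,-0.487,0.0775,0,-0.654]}}

```text
time_s: 16.15
ee_pos: [0.4421, -0.0685, 0.3788]
eef_rot: [-3.141, 0.001, 0.223]
force: [0.4, -0.3, -0.4]
grip_width: 0.0937
```

```bash
python3 - <<'E'
from h import *
s=sensors.get_obs();print(s['time_s'],s['ee_pos'],s['force'],s['eef_rot'])
p=vision.camera_params('wrist')
im=snap('wrist','w8.png')
for n,z in [('spigot_top',.0553),('latch_pivot',.0653),('latch_knob',.0933)]:
    for r in vision.pinpoint(n,'wrist')[:2]: print(n,np.round(r['at'],1),round(r['confidence'],2),np.round(onz('wrist',r['at'],z,p),4))
snap('scene','c8.png')
E
```

```text
16.15 [ 0.44214601 -0.06852657  0.37878466] [ 0.36723004 -0.32443094 -0.43161111] [-3.14134252e+00  5.09830629e-04  2.23326720e-01]
latch_knob [245.8 321.1] 0.58 [ 0.4419 -0.069   0.0933]
```

View pics/w8.png

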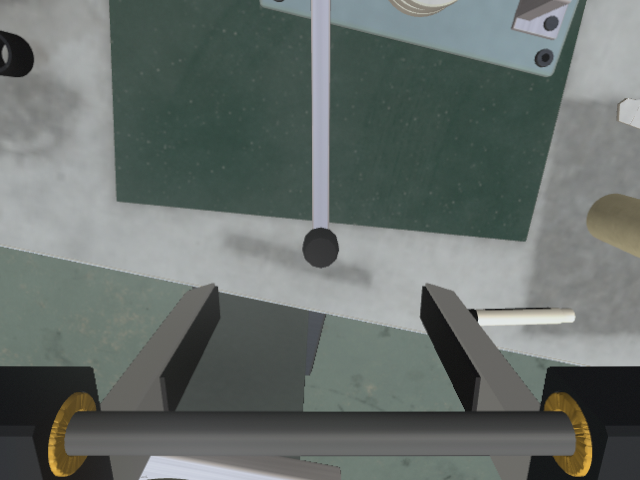

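View pics/c8.png

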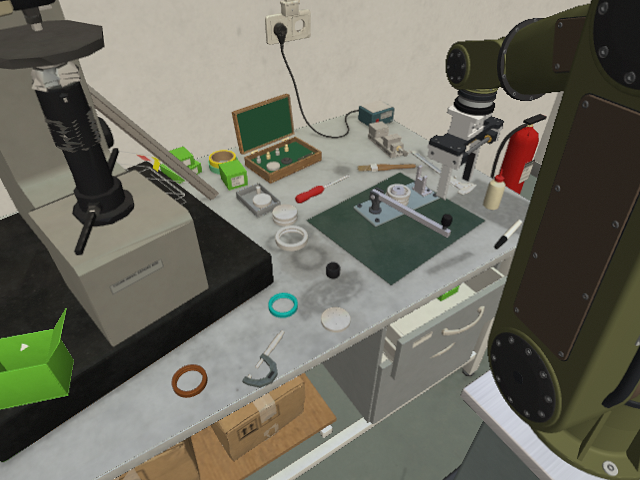

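{"op": "arm_command", "data": {"plan": [-1,0,-0.001,-0.09,0,-1,0,-0.001,-0.18,0,-1,0,-0.001,-0.235,0,-1,0,-0.001,-0.2595,0,-1,0,-0.001,-0.2595,0,1,0,-0.001,-0.2595,0,1,0,-0.001,-0.2595,0,1,0,-0.001,-0.2595,0,1,0,-0.001,-0.2595,0,1,0,-0.001,-0.2595,0,1,0,-0.001,-0.2595,0,1,0,-0.001,-0.2595,0,1,0,-0.001,-0.2595,0], "newtons": 25}}

```text
time_s: 17.7
ee_pos: [0.4421, -0.0689, 0.2752]
eef_rot: [-3.142, 0.0, 0.222]
force: [-0.4, -0.1, -0.5]
grip_width: 0.0336
```

```bash
python3 - <<'E'
import numpy as np
s0=(0.4421,-0.0688);piv=np.array([.6385,-.0243]);k=np.array([.4421,-.0688])
a0=np.arctan2(*(k-piv)[::-1]);r0=np.hypot(*(k-piv));print(r0,a0)
a1=-1.588; off=r0-.2006
for th,sw in [(0.05,0),(0.1,0),(0.16,0)]+[(0.16,i/14) for i in range(1,15)]+[(.08,1),(.0,1)]:
    r=.2*np.cos(th)-.032*np.sin(th)+off*(1-sw);h=.2*np.sin(th)+.032*np.cos(th)-(.2*np.sin(-.02)+.032*np.cos(-.02))
    d=-2.920+0  # nominal
    a=a0+(a1-a0+ (2*np.pi if a1<a0-np.pi else 0))*sw
    P=piv+r*np.array([np.cos(a),np.sin(a)])-k
    print(th,round(sw,2),np.round(P/.4,4),round(h/.4,4),round(np.degrees(a-a0)/120,4))
E
```

```text
0.20137827588893492 -2.9187763653415484
0.05 0 [0.006  0.0014] 0.0349 0.0
0.1 0 [0.0117 0.0026] 0.0595 0.0
0.16 0 [0.0201 0.0046] 0.0887 0.0
0.16 0.07 [ 0.0325 -0.0396] 0.0887 0.0454
0.16 0.14 [ 0.049  -0.0824] 0.0887 0.0908
0.16 0.21 [ 0.0695 -0.1234] 0.0887 0.1362
0.16 0.29 [ 0.0938 -0.1623] 0.0887 0.1815
0.16 0.36 [ 0.1217 -0.1986] 0.0887 0.2269
0.16 0.43 [ 0.1528 -0.2322] 0.0887 0.2723
0.16 0.5 [ 0.1871 -0.2626] 0.0887 0.3177
0.16 0.57 [ 0.224  -0.2897] 0.0887 0.3631
0.16 0.64 [ 0.2633 -0.3131] 0.0887 0.4085
0.16 0.71 [ 0.3047 -0.3327] 0.0887 0.4539
0.16 0.79 [ 0.3477 -0.3482] 0.0887 0.4992
0.16 0.86 [ 0.392  -0.3596] 0.0887 0.5446
0.16 0.93 [ 0.4371 -0.3667] 0.0887 0.59
0.16 1.0 [ 0.4827 -0.3695] 0.0887 0.6354
0.08 1 [ 0.4825 -0.3807] 0.0497 0.6354
0.0 1 [ 0.4824 -0.3887] 0.01 0.6354
```

{"op": "arm_command", "data": {"plan": [1,0,0,0,0,1,0,0,0,0,1,0,0,0,0,1,0,0,0,0]}}

```text
time_s: 18.1
ee_pos: [0.4422, -0.0689, 0.2753]
eef_rot: [3.142, -0.0, 0.222]
force: [0.0, 0.4, -0.4]
grip_width: 0.023
```

{"op": "arm_command", "data": {"plan": [1,0.006,0.001,0.035,0,1,0.012,0.003,0.06,0,1,0.02,0.005,0.089,0,1,0.02,0.005,0.089,0,1,0.0325,-0.04,0.089,0.045,1,0.049,-0.082,0.089,0.091,1,0.0695,-0.123,0.089,0.136,1,0.094,-0.162,0.089,0.182,1,0.122,-0.199,0.089,0.227,1,0.153,-0.232,0.089,0.272,1,0.187,-0.263,0.089,0.318,1,0.224,-0.29,0.089,0.363,1,0.263,-0.313,0.089,0.4085,1,0.305,-0.333,0.089,0.454,1,0.305,-0.333,0.089,0.454,1,0.305,-0.333,0.089,0.454]}}

```text
time_s: 19.7
ee_pos: [0.564, -0.202, 0.3104]
eef_rot: [-3.141, 0.0, 1.171]
force: [-0.7, 0.8, -1.7]
grip_width: 0.0235
```

```bash
python3 - <<'E'
from h import *
s=sensors.get_obs();print(s['time_s'],s['ee_pos'],s['force'],s['moment'],s['eef_rot'])
p=vision.camera_params('wrist')
im=snap('wrist','w9.png')
snap('side','s9.png')
E
```

```text
19.7 [ 0.56395861 -0.20202063  0.31037241] [-0.73161361  0.84105528 -1.70242573] [-0.11544474  0.08381036  0.16975748] [-3.14079183e+00  2.43962159e-04  1.17092920e+00]
```

View pics/w9.png

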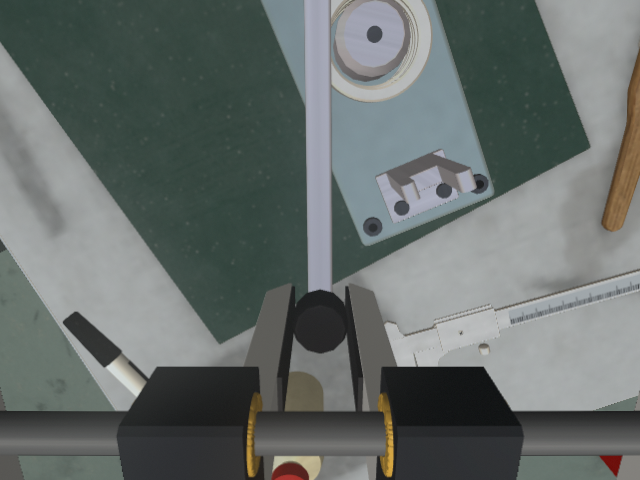

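View pics/s9.png

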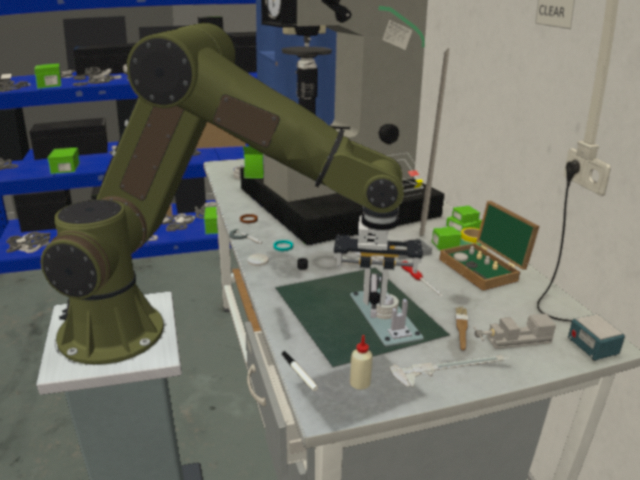

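{"op": "arm_command", "data": {"plan": [1,0.043,-0.015,0,0.045,1,0.087,-0.027,0,0.091,1,0.12,-0.032,0,0.124,1,0.15,-0.035,0,0.153,1,0.17,-0.036,0,0.174,1,0.178,-0.0365,0,0.1815,1,0.178,-0.0365,0,0.1815]}}

```text
time_s: 20.5
ee_pos: [0.6352, -0.2164, 0.3107]
eef_rot: [-3.141, -0.0, 1.552]
force: [-0.9, 1.3, -2.3]
grip_width: 0.023
```

```bash
python3 - <<'E'
from h import *
s=sensors.get_obs();print(s['time_s'],s['ee_pos'],s['force'],s['moment'],s['eef_rot'])
im=snap('wrist','w10.png')
E
```

```text
20.5 [ 0.63521363 -0.2164231   0.31074879] [-0.90567235  1.32108161 -2.30798517] [ 0.18908962 -0.00239632  0.06660988] [-3.14132744e+00 -2.64981542e-04  1.55208642e+00]
```

View pics/w10.png

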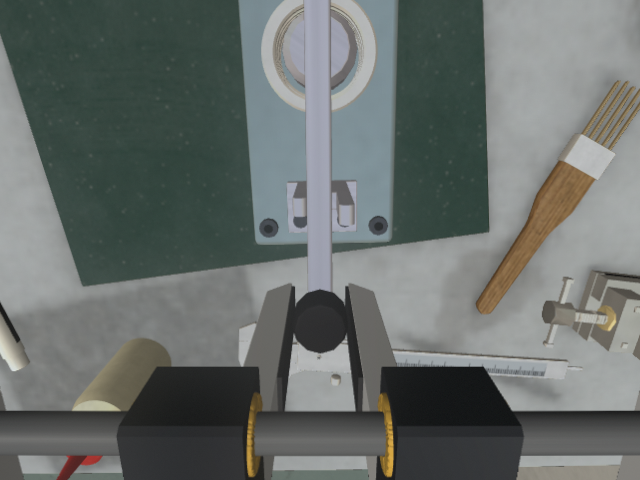

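```bash
python3 - <<'E'
import cv2
im=cv2.imread('pics/w10.png');cv2.imwrite('pics/w10z.png',cv2.resize(im[165:300,260:390],None,fx=4.4,fy=4.4,interpolation=cv2.INTER_CUBIC))
E
```

```text
(no output)
```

View pics/w10z.png

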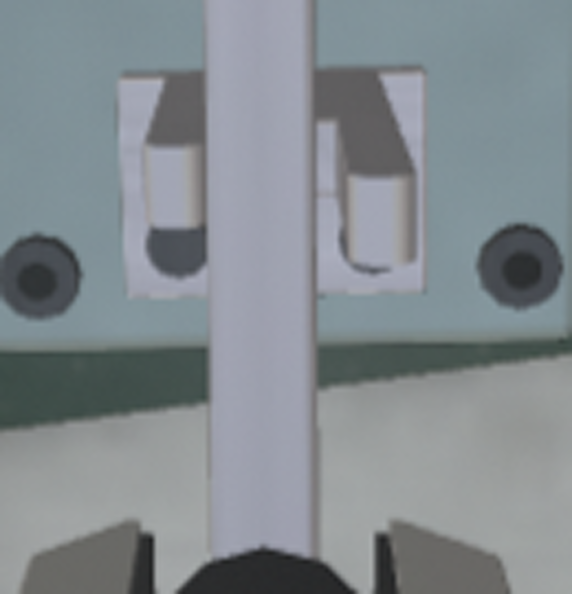

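{"op": "arm_command", "data": {"plan": [1,0.004,0,0,0.004,1,0.004,-0.004,-0.015,0.004,1,0.004,-0.008,-0.028,0.004,1,0.004,-0.011,-0.039,0.004,1,0.004,-0.011,-0.039,0.004]}}

```text
time_s: 21.05
ee_pos: [0.6368, -0.2212, 0.2942]
eef_rot: [-3.14, -0.001, 1.561]
force: [-0.1, 5.6, -3.1]
grip_width: 0.0232
```

```bash
python3 - <<'E'
from h import *
s=sensors.get_obs();print(s['time_s'],s['ee_pos'],s['force'],s['moment'],s['eef_rot'])
im=snap('wrist','w11.png')
cv2.imwrite('pics/w11z.png',cv2.resize(im[165:300,260:390],None,fx=4.4,fy=4.4,interpolation=cv2.INTER_CUBIC))
E
```

```text
21.05 [ 0.63681824 -0.22115628  0.29418275] [-0.06892936  5.56137072 -3.07423421] [ 1.17630802 -0.0531403   0.00394705] [-3.14033113e+00 -8.71647446e-04  1.56085063e+00]
```

View pics/w11z.png

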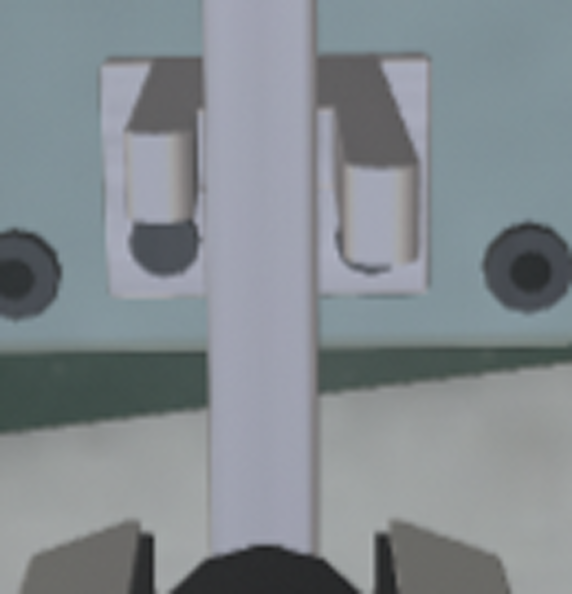

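{"op": "arm_command", "data": {"plan": [1,0,0,-0.01,0,1,0,-0.002,-0.02,0,1,0,-0.003,-0.029,0,1,0,-0.003,-0.033,0,1,0,-0.003,-0.033,0]}}

```text
time_s: 21.6
ee_pos: [0.6369, -0.2229, 0.2822]
eef_rot: [3.141, 0.001, 1.561]
force: [0.9, -5.7, -0.7]
grip_width: 0.0232
```

{"op": "arm_command", "data": {"plan": [-0.3,0,0,0,0,-0.3,0,0,0,0,-0.3,0,0,0,0,-0.3,0,0,0,0,-0.3,0,0,0.03,0,-0.3,0,0,0.1,0,-0.3,0,0,0.2,0,-0.3,0,0,0.28,0,-0.3,0,0,0.28,0,-0.3,0,0,0.28,0]}}

```text
time_s: 22.6
ee_pos: [0.6368, -0.2222, 0.3951]
eef_rot: [3.14, 0.001, 1.561]
force: [0.2, 0.2, -0.4]
grip_width: 0.0611
```

```bash
python3 - <<'E'
from h import *
s=sensors.get_obs();print(s['time_s'],s['ee_pos'],s['force'],s['eef_rot'])
p=vision.camera_params('wrist')
im=snap('wrist','w12.png')
for r in vision.pinpoint('latch_knob','wrist')[:2]: print(r, onz('wrist',r['at'],.0973,p))
snap('side','s12.png');snap('scene','c12.png')
piv=np.array([.6385,-.0243])
for th in (0,.03,.1):
    r=.2*np.cos(th)-.032*np.sin(th);X=[piv[0]-.017*r,piv[1]-r,.0653+.2*np.sin(th)+.032*np.cos(th)]
    print(th,proj('wrist',X,p),proj('side',X))
E
```

```text
22.6 [ 0.63679358 -0.22219409  0.39513866] [ 0.24797307  0.15440473 -0.42274938] [3.14009471e+00 5.92582003e-04 1.56133679e+00]
{'at': [240.2, 320.0], 'confidence': 0.83} [ 0.63707079 -0.22181112  0.0973    ]
0 [[243.67276274 317.18088067]] [[309.33054391 408.37967193]]
0.03 [[244.83376814 317.15211309]] [[306.7142622  408.43341083]]
0.1 [[246.64839075 317.08733128]] [[300.46883954 408.41942156]]
```

View pics/w12.png

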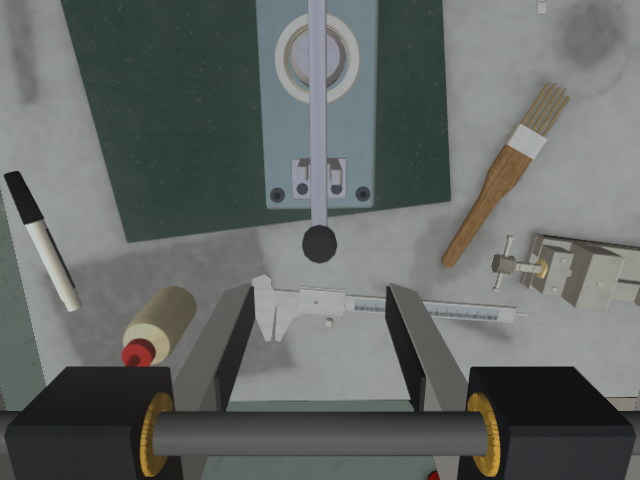

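View pics/s12.png

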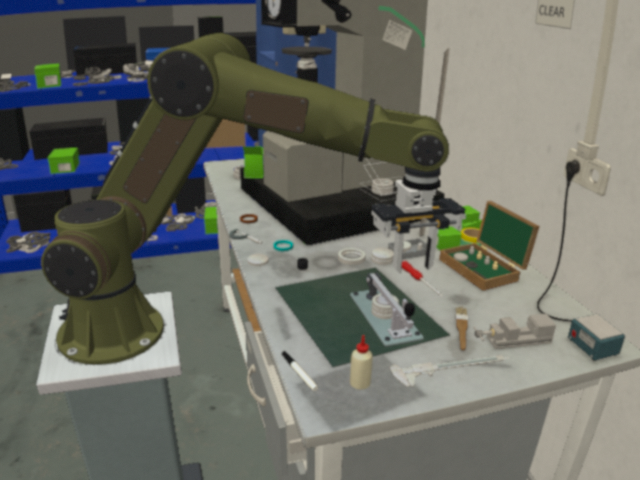

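```bash
python3 - <<'E'
from h import *
a=vision.pinpoint('latch_knob','side')[:1];b=vision.pinpoint('latch_knob','scene')[:1];print(a,b)
if a and b: print(tri([('side',a[0]['at']),('scene',b[0]['at'])]))
im=cv2.imread('pics/s12.png');A=cv2.resize(im[260:350,340:440],(500,450),interpolation=cv2.INTER_CUBIC)
im=cv2.imread('pics/w12.png');B=cv2.resize(im[140:230,270:370],(300,270),interpolation=cv2.INTER_CUBIC)
c=np.zeros((450,800,3),np.uint8);c[:,:500]=A;c[:270,500:]=B;cv2.imwrite('pics/z12.png',c)
E
```

```text
[{'at': [311.7, 407.8], 'confidence': 0.87}] [{'at': [160.9, 434.2], 'confidence': 0.86}]
[ 0.63735607 -0.2232746   0.09346538]
```

View pics/z12.png

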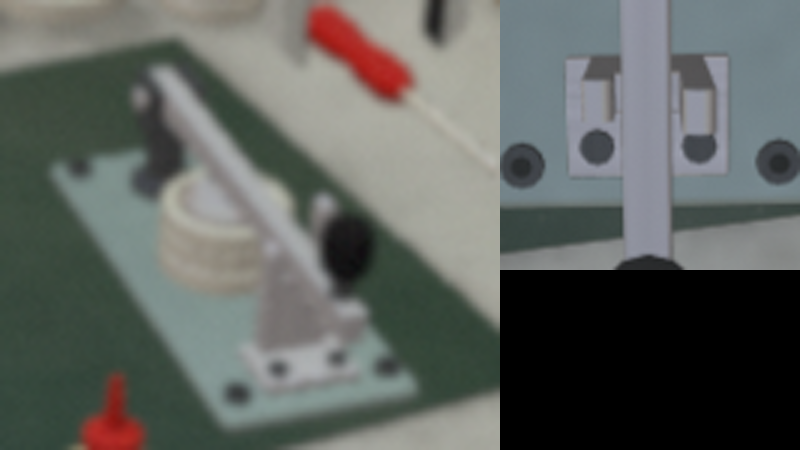

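View pics/c12.png

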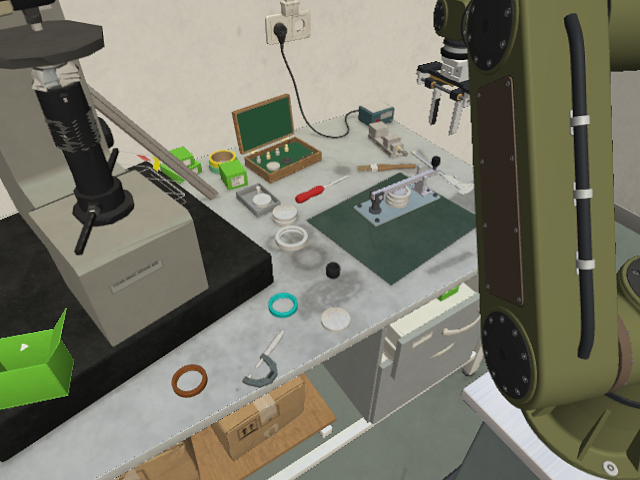

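The bar lies level between the lip and the back stop, with three rings beneath it. The bottle is upright and the gripper is clear, so I hand in.

```bash
python3 - <<'E'
from h import *
s=sensors.get_obs();print(s['time_s'],s['force']);print(job.hand_in())
E
```

```text
22.9 [ 0.27681372  0.0092904  -0.00270536]
the job is handed in; nothing more can be done
None
```

The carrier is closed up and handed in at 22.9 s of the 70 s allowed.
- **Bottle:** it stands upright on the free bench to the right of the mat, at about x 0.495, y -0.315, out of the bar's swing.
- **Ring:** the last white ring sits flat on top of the two on the spigot. It touched down at the expected height, and the pictures show a stack of three.
- **Latch bar:** I lifted it to about 0.16 rad, swung it over the lip, lowered it inside the notch and released it to drop the last few millimetres.

**Last checks:** the bar lies level between lip and back stop, the bottle is upright, and the gripper is clear with no force on it. I did not command any contact with the block, loupe and large ring, and they look unmoved.

**One disagreement:** triangulation from the side and scene cameras put the knob at z 0.0935, about 4 mm below the 0.0973 expected for a seated bar. I put this down to network and calibration error, because the knob's place in the side picture is 2–3 pixels from the seated position.

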